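Fetch the rolling pin from behind the glasses

ROBOT

A 7-joint arm with a two-finger parallel gripper is mounted at the origin on the work surface. World frame = base frame: x ahead of the robot, y to its left, z up, the work surface at z = 0. Lengths are in m, angles in rad, forces in N, time in s.
With the tool pointing down it reaches from about 0.425 to 0.825 m from the base axis. Payload 3.6 kg.
Tool frame: the origin (TCP) lies at the very end of the fingers, on their centre line; the grasp point (between the pads) lies behind it (r.pinch_z is the z of the grasp point in the tool frame, in m); z points along the fingers, y is the direction in which the jaws open and shut (so a half turn about z gives the same grasp; the last joint's range is limited). The gripper opens to 93 mm and grips with 3 to 60 N. Pads are 15 mm wide; open, the fingers measure 128 mm over their backs; the gripper's body (75 mm by 188 mm) begins 65 mm behind the grasp point.
Start: joints at [-1.327, 0.615, -0.013, 1.423, 0.008, 1.103, -0.04], TCP at [0.174, 0.626, 0.219] pointing down, gripper open.
Joint ranges: [-3.12, 3.12], [-0.3, 2.06], [-1.34, 1.32], [0.26, 2.42], [-1.36, 4.5], [0.01, 1.98], [-2.84, 2.84]. Speed limits (rad/s): [2.79, 2.79, 3.14, 3.14, 3.14, 3.14, 3.14].

INTERFACE

Orientations are given as a unit quaternion [x, y, z, w].
In Python, from station import r, vision, order gives the robot as it stands. Calls block until the motion is done:
- r.goto(position, orientation): joint-space move of the TCP to a pose.
- r.line_to(position, v=0.15, ori=None): straight line of the TCP; ori=None keeps the orientation; v is the mean speed in m/s.
- r.movej(angles): joint-space move.
- r.gripper_to(opening): finger opening in m; the grip force is fixed at half the most; returns when the fingers have stopped.
- r.pause(seconds).
- r.solve_ik(position, orientation): joint angles nearest the present ones, or None.
- r.get_obs(): the state.
- vision.camera(name): name is "scene" or "top" or "wrist"; returns a dict with "image" (384x512x3 uint8, red, green, blue), "range_z" (384x512 float32, m along the optical axis (not along the pixel's ray), 0 where there is no reading), "intrinsics" (3x3 intrinsics, pixels), "eye" and "rotation" of the camera in the world; the wrist camera has in their place "hand_eye" (4x4, takes a point from camera to tool coordinates, whose origin is the TCP and whose axes are the flange's). Camera axes: x right, y up, looking along -z (the intrinsics and any distortion apply to the point x, -y, -z); pixel columns grow to the right and rows downward; lengths in m; the calibration is good to about 2 mm. A picture is of the moment at which its call begins: read the wrist's pose just before it.
A pose or a line that the arm cannot do raises r.Unreachable and nothing moves.
- order.finish_job(): hands the job in, once; it reports no verdict.
The state is a dict: "time_s": time; "q": joint angles; "joint_vel": joint speeds; "tau": joint torques, N m; "ee_pos": TCP position; "tcp_rot": TCP orientation; "contact_force": force on the tool from outside, world axes, zero at the start; "ft_torque": the same for the moment, N m; "grip_width": finger opening in m.
Only numpy, scipy, OpenCV 4.12 (cv2) and the standard library are available. Lean on these libraries where they do the work, as an engineer would, in place of code of your own. Each camera call takes 0.05 s, during which the arm holds its last target.

TASK

Move the tall ribbed glass, the short ribbed glass and the sugar pot from their cork coasters to stand on the steel tray, and then fetch the rolling pin lying behind them and lay it in its wooden stand, with both steel spindle ends fully down in the slots. Once the pin is in its stand, put all three back upright, each in the middle of the coaster it came from. Do not tip any of them over, and leave the small steel bowl where it stands.

Things in the scene. Friction and masses are not known exactly. Their poses are not given: they have to be found in the camera images.
- tall_glass: tall open ribbed clear glass, straight, 60 mm diameter, 125 mm high, wall 4 mm, about 0.2 kg; origin at the centre of its underside, z up. Starts on one of the three coasters (which one varies)
- short_glass: short open ribbed clear glass, straight, 64 mm diameter, 75 mm high, wall 4 mm, about 0.2 kg; origin at the centre of its underside, z up. Starts on one of the three coasters (which one varies)
- sugar_pot: clear glass sugar pot, 66 mm diameter, with a closed steel lid that stays shut; glass up to 82 mm, lid edge up to 88 mm, 105 mm high with its small knob, about 0.3 kg; a little hinge bar sticks out 4 mm at one side of the lid; origin at the centre of its underside, z up. Starts on one of the three coasters (which one varies)
- coaster_left: round cork coaster, 80 mm diameter, 4 mm thick, fixed on a low wooden board (10 mm thick), the left one (+y) of a row of three about 105 mm apart; origin at the centre of its underside, so its top is 4 mm above it
- coaster_middle: the middle coaster of the row, same as coaster_left
- coaster_right: the right (-y) coaster of the row, same as coaster_left
- rolling_pin: rolling pin lying on the board about 70 mm behind the coasters, between low stops (8 mm high, 60 to 80 mm either side of its middle): pale wood barrel 180 mm long, 34 mm diameter, at each end a steel spindle 12 mm diameter, 50 mm long (280 mm in all), 0.2 kg; origin at its centre on its axis (17 mm above the board), y along its length; both ends alike
- pin_stand: fixed dark wood stand: base 90 x 250 mm, 12 thick; two uprights 14 mm thick, centred 106 mm either side along its y axis (198 mm clear between, for the barrel), each with a slot open at the top: mouth 40 mm wide at 82 mm height, narrowing to 16 at 64, bottom at 50. Origin: centre of the underside; y along the length, x across, z up. The seated pin lies along y, its axis 56 mm above the origin
- tray: fixed flat steel tray, 300 mm (its x axis) by 140 mm (its y axis), floor 4 mm thick, rim 10 mm high; origin at the centre of its underside. Things stand anywhere on it side by side
- small_bowl: small steel bowl, 70 mm diameter, 32 mm high, standing in front of the board; a bystander to leave alone; origin at the centre of its underside

How it is judged:
By the outcome, as a careful person would: the job done as asked, in the order asked, and still so for the second after the job is handed in, with the robot touching nothing.
It also fails if it takes over 152 s, if anything falls off the work surface, if the arm or the gripper's body presses on something with over 40 N, if the wrist force passes 120 N, or if a joint passes its speed limit or range.

## Working session

There is one attempt and no reset: what is moved stays moved. The work goes in short steps, each a Python script; the robot and the scene stay as the last script left them, time stands still between calls to the robot, and variables do not carry over. Pictures are saved under pics/ and viewed, and the job is handed in when it is done.

```bash
ls; mkdir -p pics; python3 - <<'E'
from station import r, vision, order
import cv2,numpy as np
for n in ["scene","top","wrist"]:
    c=vision.camera(n)
    cv2.imwrite(f"pics/{n}0.png",c["image"][:,:,::-1])
    print(n,c["intrinsics"].tolist(),[ (k,np.round(c[k],4).tolist()) for k in c if k not in("image","range_z","intrinsics")])
    np.savez(f"{n}0.npz",**{k:v for k,v in c.items()})
o=r.get_obs();print(o, r.pinch_z)
E
```

```text
pics
scene [[462.68139739139156, 0.0, 254.46143299434453], [0.0, 462.68139739139156, 197.3303313791108], [0.0, 0.0, 1.0]] [('eye', [0.973, -0.3835, 0.815]), ('rotation', [0.3014, 0.1413, 0.4014, 0.8533])]
top [[354.67963464411656, 0.0, 252.21752249539858], [0.0, 354.67963464411656, 186.47074242716016], [0.0, 0.0, 1.0]] [('eye', [0.346, -0.0088, 1.0603]), ('rotation', [0.0498, -0.0457, -0.6984, 0.7125])]
wrist [[283.9653080443978, 0.0, 248.26102426637766], [0.0, 283.9653080443978, 191.46300641423952], [0.0, 0.0, 1.0]] [('hand_eye', [[0.0013, 0.9578, 0.2874, 0.0798], [1.0, -0.0012, -0.0006, 0.0003], [-0.0002, 0.2874, -0.9578, -0.1648], [0.0, 0.0, 0.0, 1.0]])]
{'time_s': 0.15, 'q': array([-1.32649936,  0.61571147, -0.01264631,  1.42448183,  0.00810293,
        1.10339484, -0.04039983]), 'joint_vel': array([ 0.00085885, -0.00372188,  0.00085774, -0.00368641, -0.00014203,
        0.00068805, -0.0007498 ]), 'tau': array([ 5.88854455e-04, -4.59349215e+01,  2.09334400e-01, -1.65943801e+01,
       -6.11042348e-02,  1.81049982e-02,  1.67467683e-04]), 'ee_pos': array([0.17368821, 0.62575764, 0.21775408]), 'tcp_rot': array([ 1.34940784e-01,  9.90853187e-01, -9.64108998e-04, -1.30452726e-04]), 'contact_force': array([-0.23580569,  1.47462898, -0.84344394]), 'ft_torque': array([-0.00981014,  0.02697621,  0.02442997]), 'grip_width': 0.09309463896636508} -0.0188
```

View pics/scene0.png

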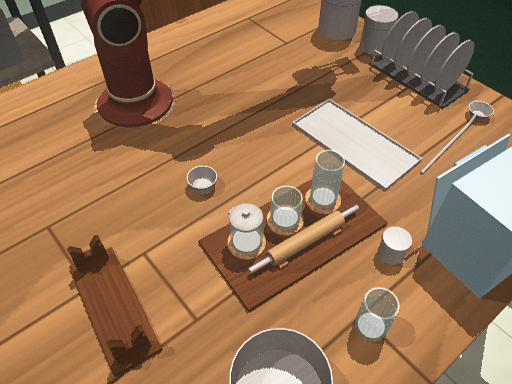

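View pics/top0.png

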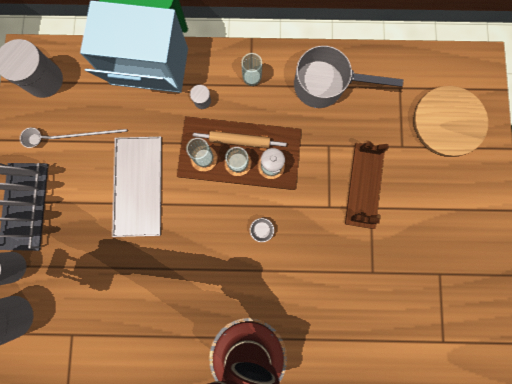

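Left to right in the scene view: sugar pot (247,230) on the right coaster, short glass (286,210) in the middle, tall glass (327,180) on the left. The pin lies behind them, the tray is at (357,143) and the stand at (113,305). Next I'll get metric poses.

```bash
cat > h.py <<'E'
import numpy as np, cv2
from scipy.spatial.transform import Rotation as R
def pose(c, obs=None):
    if 'eye' in c: return R.from_quat(c['rotation']).as_matrix(), np.array(c['eye'])
    T=np.array(c['hand_eye']); Rt=R.from_quat(obs['tcp_rot']).as_matrix()
    return Rt@T[:3,:3], Rt@T[:3,3]+obs['ee_pos']
def cloud(c,obs=None):
    M,e=pose(c,obs);K=c['intrinsics'];z=c['range_z'];v,u=np.mgrid[:z.shape[0],:z.shape[1]]
    P=np.stack([(u-K[0,2])/K[0,0]*z,-(v-K[1,2])/K[1,1]*z,-z],-1)@M.T+e
    P[z<=0]=np.nan; return P
def proj(c,P,obs=None):
    M,e=pose(c,obs);K=c['intrinsics'];p=(np.asarray(P)-e)@M
    return np.stack([K[0,2]+K[0,0]*p[...,0]/-p[...,2],K[1,2]-K[1,1]*p[...,1]/-p[...,2]],-1)
def onplane(c,uv,z,obs=None):
    M,e=pose(c,obs);K=c['intrinsics'];uv=np.atleast_2d(uv).astype(float)
    d=np.stack([(uv[:,0]-K[0,2])/K[0,0],-(uv[:,1]-K[1,2])/K[1,1],-np.ones(len(uv))],-1)@M.T
    return e+d*((z-e[2])/d[:,2])[:,None]
def ortho(c,obs,x0,x1,y0,y1,z,res=.001):
    """rectified view at plane z: up=+x, left=+y"""
    ys=np.arange(y1,y0,-res);xs=np.arange(x1,x0,-res)
    Y,X=np.meshgrid(ys,xs);uv=proj(c,np.stack([X,Y,np.full_like(X,z)],-1),obs).astype(np.float32)
    return cv2.remap(c['image'],uv[...,0],uv[...,1],cv2.INTER_LINEAR)[:,:,::-1]
E
python3 - <<'E'
from h import *
for n in ["top","scene"]:
    c=dict(np.load(f"{n}0.npz"));P=cloud(c)
    im=c['image'];print(n)
    pts={"top":[(330,180),(363,185),(137,190),(240,140),(190,180),(237,155),(200,150),(272,155),(275,172),(262,229),(420,300)],
     "scene":[(111,305),(357,143),(303,240),(225,262),(247,212),(202,170),(180,250)]}[n]
    for u,v in pts: print((u,v),np.round(P[v,u],4),im[v,u])
c=dict(np.load("top0.npz"))
o=ortho(c,None,.42,.78,-.42,.38,0.014)
cv2.imwrite("pics/ortho0.png",o)
P=cloud(c); z=P[...,2]
cv2.imwrite("pics/h0.png",cv2.resize(np.clip(np.nan_to_num(z[100:270,100:400])*2000,0,255).astype(np.uint8),None,fx=2.5,fy=2.5,interpolation=0))
E
```

```text
top
(330, 180) [ 0.5142 -0.2353  0.0022] [141  93  56]
(363, 185) [ 0.5002 -0.3327  0.0075] [114  63  35]
(137, 190) [0.472  0.3443 0.0055] [221 210 205]
(240, 140) [0.6223 0.0374 0.0415] [224 169 109]
(190, 180) [ 0.5064  0.1877 -0.0008] [187 129  76]
(237, 155) [0.5814 0.0461 0.0218] [192 189 174]
(200, 150) [0.594  0.1571 0.024 ] [169 159 148]
(272, 155) [ 0.5634 -0.0544  0.1091] [197 187 182]
(275, 172) [ 0.5183 -0.0638  0.0984] [188 177 174]
(262, 229) [ 0.3635 -0.0328 -0.0005] [228 218 213]
(420, 300) [ 0.1686 -0.4935 -0.0037] [173 116  68]
scene
(111, 305) [ 0.5018 -0.3428  0.0098] [122  73  43]
(357, 143) [0.4969 0.3441 0.0012] [230 222 214]
(303, 240) [0.6386 0.0206 0.04  ] [210 161 107]
(225, 262) [ 0.563  -0.1201  0.0075] [92 60 42]
(247, 212) [ 0.5586 -0.0578  0.1176] [237 230 219]
(202, 170) [ 0.3409 -0.0166  0.0217] [123 113 107]
(180, 250) [ 0.4778 -0.1724  0.0015] [196 136  87]
```

View pics/ortho0.png

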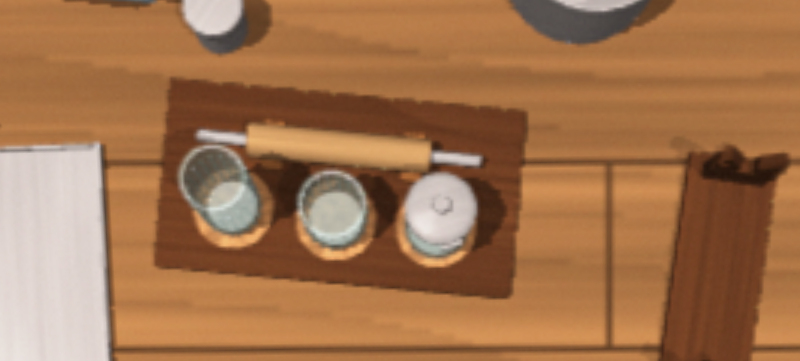

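View pics/h0.png

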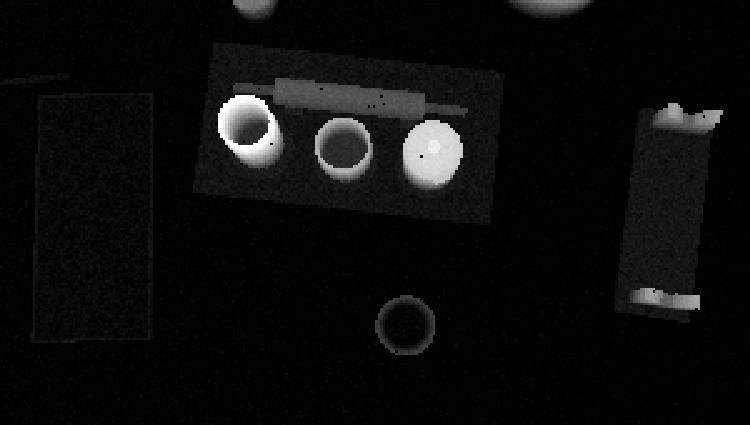

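```bash
cat >> h.py <<'E'
def quat(psi):
    s,c=np.sin(psi),np.cos(psi)
    return R.from_matrix(np.array([[-s,c,0],[c,s,0],[0,0,-1.]])).as_quat()
def shot(r,vision,name,tag):
    o=r.get_obs();c=vision.camera(name)
    d=dict(c); 
    np.savez(tag+".npz",**d,ee_pos=o['ee_pos'],tcp_rot=o['tcp_rot'])
    cv2.imwrite(f"pics/{tag}.png",c['image'][:,:,::-1]); return c,o
def load(tag):
    d=dict(np.load(tag+".npz")); return d,d
E
python3 - <<'E'
from station import r, vision, order
from h import *
t0=r.get_obs()['time_s']
# tray view, row, stand
for tag,p,psi in [("w_tray",(.45,.36,.28),.0),("w_row",(.56,.08,.27),0),("w_stand",(.52,-.27,.27),0)]:
    try:
        r.goto(p,quat(psi)); r.pause(.3)
        c,o=shot(r,vision,"wrist",tag); print(tag,o['time_s'],np.round(o['ee_pos'],4),np.round(o['q'],2))
    except r.Unreachable as e: print(tag,"unreach",e)
E
```

```text
w_tray 1.8917 [0.4495 0.3607 0.2798] [-0.94  0.46  0.35  1.56 -0.17  1.15 -0.55]
w_row 3.3917 [0.5599 0.0812 0.27  ] [-0.44  0.46  0.4   1.61 -0.19  1.12  0.01]
w_stand 5.0667 [ 0.5205 -0.2691  0.27  ] [ 0.16  0.5   0.45  1.55 -0.23  1.15  0.66]
```

```bash
python3 - <<'E'
from h import *
a=[]
c,o=load("w_row")
cv2.imwrite("pics/o_row.png",cv2.resize(ortho(c,o,.46,.70,-.16,.22,.014),None,fx=2,fy=2))
h=cloud(c,o)
c,o=load("w_stand")
cv2.imwrite("pics/o_stand.png",cv2.resize(ortho(c,o,.34,.64,-.44,-.22,.012),None,fx=1.9,fy=1.9))
E
```

```text
(no output)
```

View pics/o_row.png

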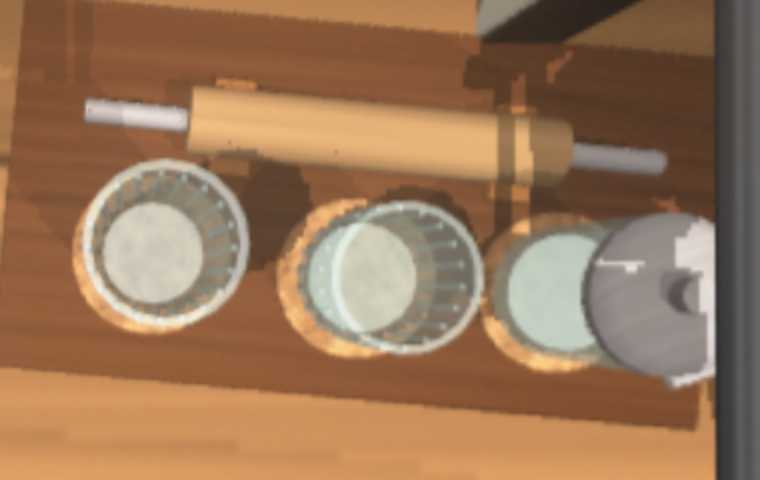

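View pics/o_stand.png

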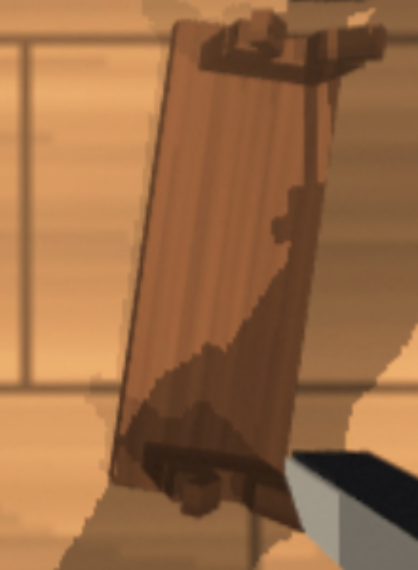

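View pics/w_tray.png

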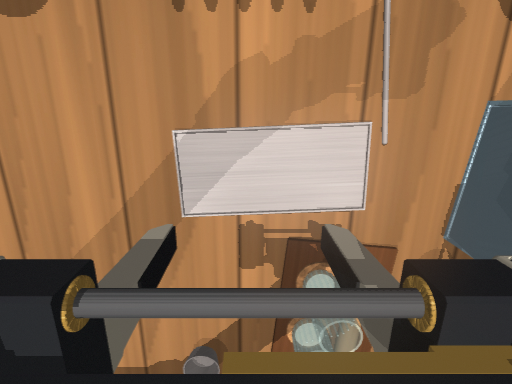

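View pics/w_row.png

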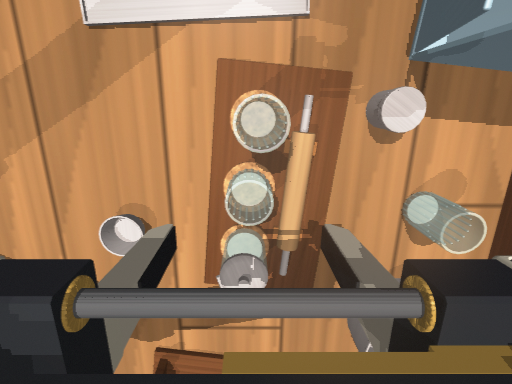

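```bash
cat > fit.py <<'E'
from h import *
from scipy.optimize import least_squares
def circfit(p,rad):
    f=lambda a: np.hypot(p[:,0]-a[0],p[:,1]-a[1])-rad
    s=least_squares(f,p.mean(0),loss='soft_l1',f_scale=.002); return s.x,np.std(f(s.x)),len(p)
def box(P,c,rad,z0,z1):
    m=(np.hypot(P[...,0]-c[0],P[...,1]-c[1])<rad)&(P[...,2]>z0)&(P[...,2]<z1); return P[m]
E
python3 - <<'E'
from fit import *
for tag in ["w_row","top0","scene0"]:
    c=dict(np.load(tag+".npz"));P=cloud(c,c)
    print(tag)
    for n,c0,z0,z1,rad in [("tall",(.56,.14),.13,.15,.028),("short",(.55,.04),.083,.095,.03)]:
        p=box(P,c0,.055,z0,z1)
        if len(p)>10: print(n,*circfit(p[:,:2],rad), p[:,2].mean())
    p=box(P,(.55,-.06),.06,.09,.106); print("pot lid",np.median(p,0),len(p),p.min(0),p.max(0))
    p=box(P,(.55,-.06),.06,.109,.13); print("knob",p.mean(0) if len(p) else 0,len(p))
    # colour-based pin barrel
    m=(P[...,2]>.036)&(P[...,2]<.05)&(P[...,0]>.58)&(P[...,0]<.66)&(abs(P[...,1]-.04)<.1)&(c['image'][...,0]>150)
    p=P[m]
    if len(p)>20:
        q=p[:,:2]; mu=q.mean(0); d=np.linalg.svd(q-mu)[2][0]; t=(q-mu)@d; n=(q-mu)@[-d[1],d[0]]
        print("pin",mu+d*(t.min()+t.max())/2, t.max()-t.min(), "dir",d, n.min(),n.max(), p[:,2].max())
    for n,c0 in (("table",(.42,-.15)),("board",(.49,.05)),("tray",(.47,.34)),("standbase",(.5,-.33))):
        p=box(P,c0,.015,-.05,.05); print(n,p[:,2].mean() if len(p) else 0,len(p))
E
```

```text
w_row
tall [0.57344943 0.14472873] 0.0012232745177707166 760 0.13701640230663564
short [0.56167345 0.04262561] 0.0012153525255891218 497 0.08716287772513895
pot lid [ 0.55270515 -0.03629992  0.10219843] 678 [ 0.51691868 -0.07739763  0.09007715] [ 0.58665351 -0.02474692  0.10599833]
knob [ 0.554144   -0.05566532  0.11431928] 154
pin [0.62910285 0.03830344] 0.1789435422955496 dir [-0.09147268 -0.99580759] -0.05328539746410263 0.014678591412350034 0.04931141335270833
table -0.0014672805668571082 84
board -0.0005403338972427605 264
tray 0 0
standbase 0.010516936366532663 79
top0
tall [0.57138505 0.14579676] 0.0013102622433845226 124 0.1366597630952361
short [0.55977111 0.04365423] 0.0012177852450604787 98 0.08770989880260611
pot lid [ 0.54441454 -0.05541852  0.10300639] 207 [ 0.51585799 -0.08820448  0.09005018] [ 0.58521011 -0.02446567  0.10599018]
knob [ 0.55292376 -0.05740839  0.11245959] 74
pin [0.62709918 0.04012672] 0.1784303459528072 dir [-0.08903869 -0.99602817] -0.01405156077519843 0.014792033398102542 0.04793863409543753
table -0.0013727783964728256 81
board 0.0009599568783623696 82
tray 0.003211364304652705 78
standbase 0.01031735806525623 76
scene0
tall [0.57558939 0.14328351] 0.0014016101853747739 258 0.13548972300638573
short [0.5633396  0.04081535] 0.0014982550103848388 213 0.08683098907255615
pot lid [ 0.57017736 -0.07217226  0.10255253] 385 [ 0.51805928 -0.09201049  0.09011594] [ 0.5888955  -0.02545456  0.10599649]
knob [ 0.55662121 -0.06001906  0.11272553] 118
pin [0.62751828 0.03798204] 0.19841783033659113 dir [-0.04213711 -0.99911184] -0.05026003611334437 0.0221568831492804 0.04968529771340291
table -0.0012500790771698513 125
board -0.000904616469680003 80
tray 0.002717502489686448 76
standbase 0.010900544555023053 174
```

```bash
python3 - <<'E'
from fit import *
for tag in ["w_stand","top0","scene0"]:
    c=dict(np.load(tag+".npz"));P=cloud(c,c)
    p=box(P,(.49,-.34),.16,.076,.095)
    # base colour segmentation by height
    m=(P[...,2]>.006)&(P[...,2]<.016)&(np.hypot(P[...,0]-.49,P[...,1]+.33)<.17)
    m=cv2.morphologyEx(m.astype(np.uint8),cv2.MORPH_OPEN,np.ones((3,3)))>0
    q=P[m][:,:2].astype(np.float32); r=cv2.minAreaRect(q*1000)
    print(tag,"base rect",r,len(q))
    for lo,hi in((.55,.66),(.34,.45)):
        s=p[(p[:,0]>lo)&(p[:,0]<hi)]
        if len(s)>5:
            rr=cv2.minAreaRect((s[:,:2]*1000).astype(np.float32)); print("  upright",s.mean(0),len(s),rr)
c=dict(np.load("w_stand.npz"))
cv2.imwrite("pics/o_stand82.png",np.hstack([cv2.resize(ortho(c,c,.34,.64,-.44,-.24,z),None,fx=1.9,fy=1.9) for z in(.082,)]+[cv2.resize(ortho(dict(np.load("top0.npz")),None,.34,.64,-.44,-.24,.082),None,fx=1.9,fy=1.9)]))
E
```

```text
w_stand base rect ((502.2428894042969, -340.79669189453125), (90.47137451171875, 248.7712860107422), 81.992919921875) 7145
  upright [ 0.60651556 -0.35445465  0.07977436] 179 ((606.686279296875, -355.5594787597656), (60.4683952331543, 14.833229064941406), 82.21337890625)
  upright [ 0.39865618 -0.31069513  0.07959103] 120 ((397.71319580078125, -321.9269104003906), (53.13957214355469, 14.797072410583496), 82.32843017578125)
top0 base rect ((500.205810546875, -338.4068603515625), (90.33240509033203, 248.92340087890625), 81.55243682861328) 2081
  upright [ 0.60641798 -0.35056291  0.07969613] 38 ((606.1239013671875, -353.919677734375), (60.283782958984375, 14.554452896118164), 81.7994613647461)
  upright [ 0.39613889 -0.32509748  0.07917152] 45 ((396.0097351074219, -324.5346374511719), (59.71015167236328, 13.42939567565918), 81.75504302978516)
scene0 base rect ((503.2466125488281, -341.03387451171875), (90.04956817626953, 251.4271697998047), 81.82235717773438) 4822
  upright [ 0.60825796 -0.35688292  0.0797438 ] 148 ((608.125, -356.07171630859375), (60.62067413330078, 15.341398239135742), 81.93299865722656)
  upright [ 0.39909472 -0.32567361  0.07997823] 92 ((398.6545715332031, -326.07806396484375), (60.078697204589844, 16.30620574951172), 82.47600555419922)
```

View pics/o_stand82.png

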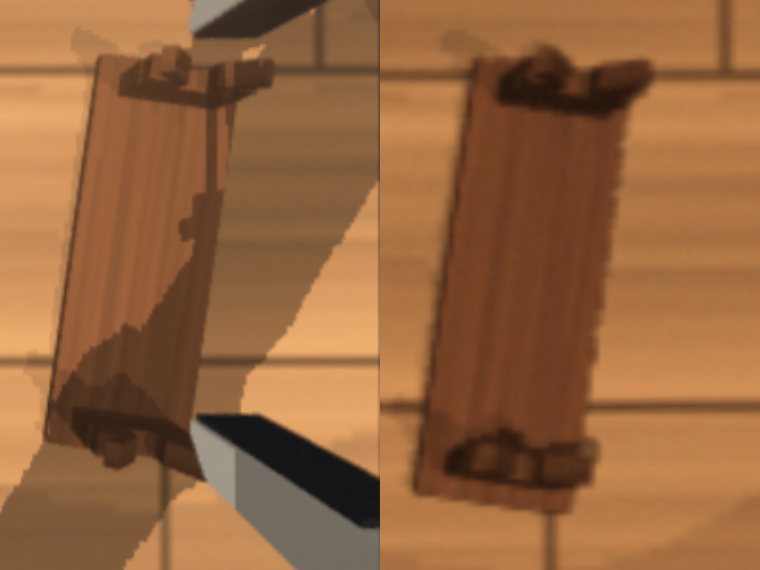

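View pics/w_stand.png

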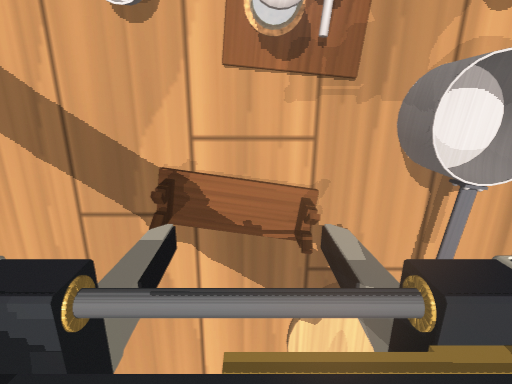

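```bash
python3 - <<'E'
from fit import *
c,o=load("w_tray")
p=onplane(c,[(174,131),(371,123),(364,208),(183,216)],.01,o);print(p,p.mean(0),np.linalg.norm(p-np.roll(p,1,0),axis=1))
c,o=load("w_row"); P=cloud(c,o)
p=box(P,(.553,-.045),.06,.083,.106)
print(p.min(0),p.max(0),len(p))
E
python3 - <<'E'
from station import r
from h import *
rng=[[-3.12,3.12],[-.3,2.06],[-1.34,1.32],[.26,2.42],[-1.36,4.5],[.01,1.98],[-2.84,2.84]]
for n,p,psi in [("pot",(.554,-.056,.05),-.1),("tall",(.573,.145,.08),-.1),("t1",(.39,.345,.06),1.57),("t1b",(.39,.345,.06),-1.57),("t3",(.57,.345,.06),1.57),("stand",(.5025,-.341,.04),np.radians(-98)),("stand2",(.5025,-.341,.04),np.radians(82)),("standhi",(.5025,-.341,.2),np.radians(-98)),("pin",(.629,.038,.012),-.0916)]:
    q=r.solve_ik(p,quat(psi)); print(n,None if q is None else np.round(q,2))
E
```

```text
[[0.33844913 0.40520973 0.01      ]
 [0.63279951 0.41773955 0.01      ]
 [0.6384995  0.28320146 0.01      ]
 [0.34332201 0.26841369 0.01      ]] [0.48826754 0.34364111 0.01      ] [0.13688281 0.29461694 0.13465878 0.29554768]
[ 0.51691868 -0.07739763  0.08301398] [0.5870302  0.01468076 0.10599833] 838
pot [-0.15  0.72  0.33  1.87 -0.38  0.61  0.32]
tall [-0.51  0.71  0.36  1.75 -0.35  0.74 -0.06]
t1 [-0.72  0.64 -0.07  1.96  0.09  0.55  0.72]
t1b [-1.18  0.73  0.66  1.97 -0.71  0.68 -1.64]
t3 [-0.58  0.81  0.01  1.53 -0.01  0.81  1.  ]
stand [ 0.16  0.88  0.71  1.74 -0.75  0.82 -0.48]
stand2 [ 0.53  0.76  0.04  1.72 -0.05  0.66  2.03]
standhi [ 0.08  0.7   0.86  1.6  -0.57  1.12 -0.63]
pin [-0.28  0.85  0.31  1.67 -0.37  0.68  0.14]
```

```bash
cat > act.py <<'E'
from station import r, vision, order
from h import *
G=.0188
def st(t):
    o=r.get_obs(); print(t,"t=%.1f"%o['time_s'],np.round(o['ee_pos'],4),"F",np.round(o['contact_force'],1),"g %.4f"%o['grip_width'])
def pick(xy,base,pin_h,psi,lift,app=.1):
    z=base+pin_h-G
    q=quat(psi)
    r.goto((*xy,z+app),q); r.line_to((*xy,z),v=.12); st("at")
    r.gripper_to(0.0); st("closed")
    r.line_to((*xy,z+.01),v=.04); r.line_to((*xy,z+lift),v=.15); st("lifted")
def place(xy,base,pin_h,psi,app,up=.1,eps=.001):
    z=base+pin_h-G
    r.goto((*xy,z+app),quat(psi)); r.line_to((*xy,z+.015),v=.15); st("above")
    r.line_to((*xy,z+eps),v=.03); st("down")
    r.gripper_to(.093); st("open")
    r.line_to((*xy,z+up),v=.15)
H=dict(tall=.085,short=.05,pot=.055)
E
python3 - <<'E'
from act import *
pick((.5734,.1447),.014,H['tall'],-.1,.11)
c,o=shot(r,vision,"wrist","w_held1")
place((.578,.346),.004,H['tall'],1.57,.08)
c,o=shot(r,vision,"wrist","w_tr1")
E
```

```text
at t=7.7 [0.5741 0.1446 0.0809] F [0.6 0.6 0.3] g 0.0929
closed t=8.3 [0.5733 0.1448 0.0803] F [-1.  -0.1  1.9] g 0.0590
lifted t=9.5 [0.5725 0.1447 0.1892] F [ 0.2  0.4 -2. ] g 0.0591
above t=11.2 [0.5788 0.3457 0.0858] F [ 0.5  0.1 -1.5] g 0.0591
down t=11.8 [0.578  0.346  0.0711] F [ 0.2  0.7 -3.4] g 0.0592
open t=12.6 [0.578  0.346  0.0712] F [ 0.4 -0.3  0.1] g 0.0930
```

View pics/w_tr1.png

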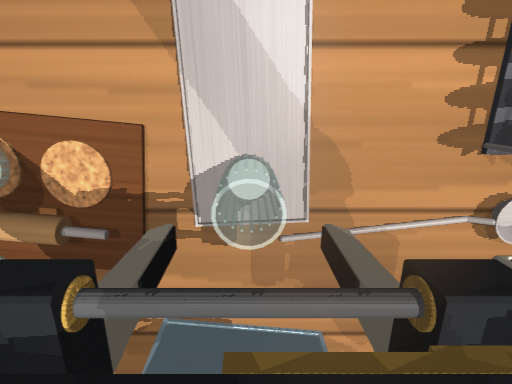

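```bash
python3 - <<'E'
from act import *
pick((.5617,.0426),.014,H['short'],-.1,.10)
place((.488,.343),.004,H['short'],1.57,.10,up=.12)
r.goto((.555,-.03,.22),quat(-.1)); r.pause(.2)
c,o=shot(r,vision,"wrist","w_pot"); 
im=cv2.hconcat([cv2.resize(ortho(c,o,.49,.62,-.12,.01,.102),None,fx=3,fy=3),cv2.resize(ortho(c,o,.49,.62,-.12,.01,.014),None,fx=3,fy=3)])
cv2.imwrite("pics/o_pot.png",im)
E
```

```text
at t=15.6 [0.5623 0.0426 0.0458] F [0.4 0.8 0.8] g 0.0933
closed t=16.1 [0.5614 0.0427 0.0454] F [-1.2  0.3  2.7] g 0.0643
lifted t=17.3 [0.5609 0.0428 0.1444] F [-0.4  0.5 -2. ] g 0.0643
above t=19.2 [0.4889 0.3429 0.0508] F [ 0.3  0.1 -1.2] g 0.0644
down t=19.8 [0.488  0.343  0.0361] F [ 0.7  0.2 -1.3] g 0.0644
open t=20.5 [0.488  0.343  0.0362] F [-0.  -0.1 -0.7] g 0.0932
```

View pics/o_pot.png

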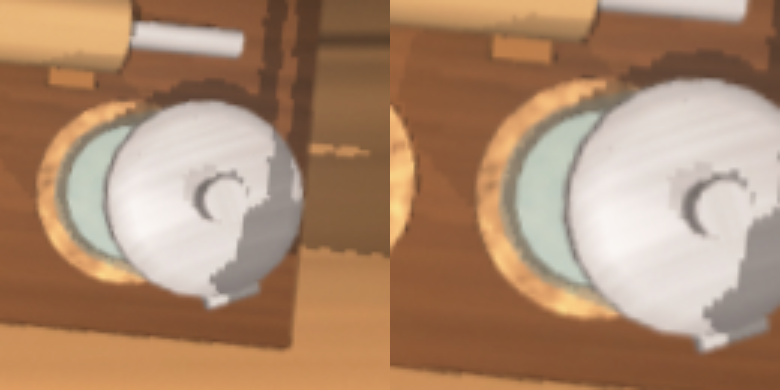

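View pics/w_pot.png

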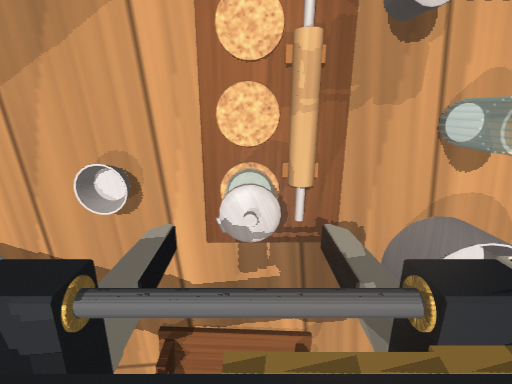

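```bash
python3 - <<'E'
from act import *
psi=np.radians(-73)
pick((.5537,-.0580),.014,H['pot'],psi,.13)
c,o=shot(r,vision,"wrist","w_held3")
place((.398,.340),.004,H['pot'],-1.57,.13,up=.13)
c,o=shot(r,vision,"wrist","w_tr3")
r.goto((.57,.09,.25),quat(-.1)); r.pause(.2)
c,o=shot(r,vision,"wrist","w_clear"); st("")
c,o=shot(r,vision,"top","top_clear"); st("")
E
```

```text
at t=24.9 [ 0.5543 -0.0583  0.0509] F [-0.2 -0.4 -0.2] g 0.0929
closed t=25.5 [ 0.5541 -0.0583  0.0505] F [ 0.  -0.9  1.6] g 0.0670
lifted t=26.8 [ 0.5528 -0.0576  0.1792] F [-0.5  0.8 -4.5] g 0.0669
above t=29.4 [0.399  0.3401 0.056 ] F [-0.3 -0.2 -3.2] g 0.0668
down t=30.0 [0.398  0.3399 0.0411] F [-0.4 -0.7 -3.4] g 0.0667
open t=30.6 [0.3981 0.34   0.0413] F [-0.  -0.1  0. ] g 0.0930
 t=33.4 [0.5698 0.0909 0.2497] F [ 0.1 -0.4  0.1] g 0.0923
 t=33.5 [0.5698 0.0907 0.2498] F [0.7 0.5 0.1] g 0.0926
```

View pics/top_clear.png

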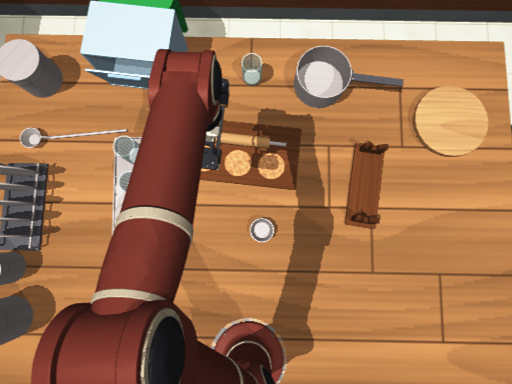

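View pics/w_clear.png

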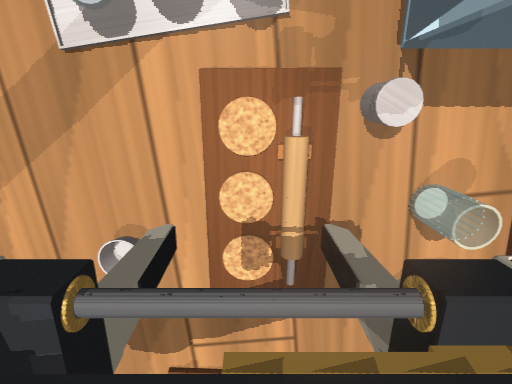

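View pics/w_tr3.png

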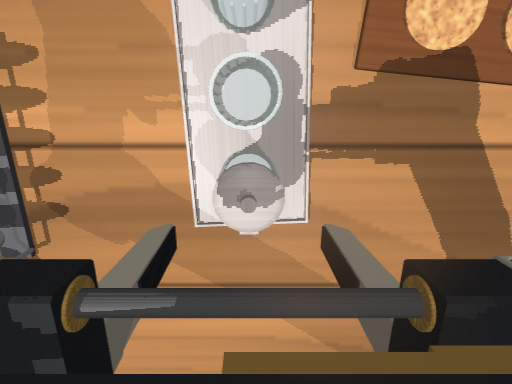

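```bash
python3 - <<'E'
from fit import *
for tag in("w_clear","w_pot","w_tr1"):
    c,o=load(tag)
    im=ortho(c,o,.47,.70,-.16,.24,.014,.0005)
    hsv=cv2.cvtColor(im,cv2.COLOR_BGR2HSV)
    for n,(x,y) in dict(L=(.568,.145),M=(.557,.04),R=(.548,-.062)).items():
        u0,v0=(.24-y)/.0005,(.70-x)/.0005
        m=((hsv[...,2]>140)&(hsv[...,1]>90)).astype(np.uint8)
        yy,xx=np.mgrid[:m.shape[0],:m.shape[1]]; m[np.hypot(xx-u0,yy-v0)>100]=0
        m[ (xx-u0)*0+ (v0-yy)>90]=0
        k=np.ones((7,7));m=cv2.morphologyEx(m,cv2.MORPH_CLOSE,k);m=cv2.morphologyEx(m,cv2.MORPH_OPEN,np.ones((15,15)))
        cs,_=cv2.findContours(m,0,1)
        if not cs: continue
        k=max(cs,key=cv2.contourArea)
        if len(k)<20: continue
        h=cv2.convexHull(k); (cx,cy),rad=cv2.minEnclosingCircle(h);e=cv2.fitEllipse(h)
        print(tag,n,"enc",np.round([.70-cy*.0005,.24-cx*.0005],4),round(rad*.5,1),"ell",np.round([.70-e[0][1]*.0005,.24-e[0][0]*.0005],4),np.round(np.array(e[1])*.5,1))
    # pin barrel, ortho at axis height .027
    im=ortho(c,o,.47,.70,-.16,.24,.027,.0005)
    cv2.imwrite(f"pics/op_{tag}.png",im)
    P=cloud(c,o)
    m=(P[...,2]>.030)&(P[...,2]<.05)&(P[...,0]>.6)&(P[...,0]<.66)&(abs(P[...,1]-.04)<.16)
    p=P[m];print(len(p))
    if len(p)>100:
        vx,vy,x0,y0=cv2.fitLine(p[:,:2].astype(np.float32),cv2.DIST_HUBER,0,.001,.001).ravel()
        b=p[p[:,2]>.037]; t=(b[:,:2]-[x0,y0])@[vx,vy]; tm=(np.percentile(t,.5)+np.percentile(t,99.5))/2
        print("pin",x0+tm*vx,y0+tm*vy,vx,vy,"len",np.ptp(t),"ends all",np.ptp((p[:,:2]-[x0,y0])@[vx,vy]))
E
```

```text
w_clear L enc [0.568 0.145] 50.0 ell [0.568 0.145] [ 99.9 100. ]
w_clear M enc [0.557 0.04 ] 50.0 ell [0.5594 0.0441] [ 89.5 100.9]
w_clear R enc [ 0.552  -0.0635] 46.8 ell [ 0.5555 -0.0613] [81.2 91.8]
3102
pin 0.6289505613366249 0.03861645860636972 0.09199143 0.9957598 len 0.17877080329368386 ends all 0.2773677719013147
w_pot L enc [0.5672 0.1438] 49.9 ell [0.5662 0.1369] [ 81.2 101.1]
w_pot M enc [0.557 0.04 ] 50.0 ell [0.557  0.0401] [ 99.8 100. ]
w_pot R enc [ 0.5472 -0.0413] 37.9 ell [ 0.5458 -0.0379] [52.3 74.9]
4609
pin 0.6285059081429134 0.03815689239104751 0.09088138 0.9958617 len 0.17925634765541068 ends all 0.2563604525039174
w_tr1 L enc [0.5723 0.1455] 40.4 ell [0.5726 0.1456] [79.4 80.1]
1849
pin 0.6299426608141665 0.097782934320042 0.17771293 0.9840824 len 0.06526493939454484 ends all 0.11970592986020295
```

View pics/op_w_clear.png

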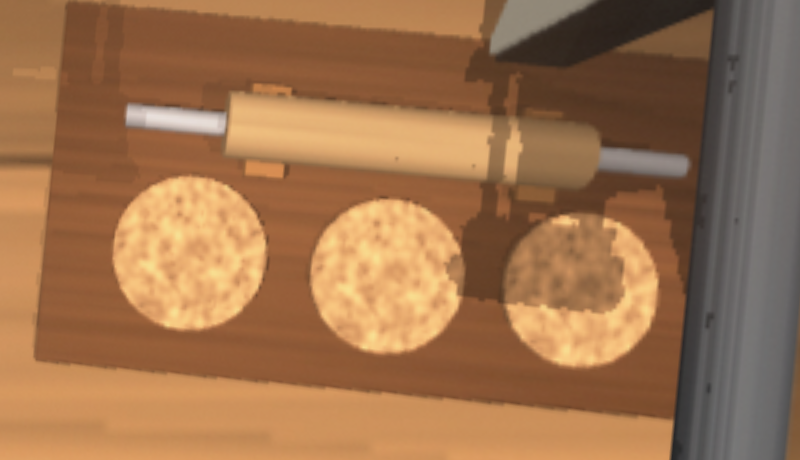

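```bash
python3 - <<'E'
from act import *
psi=np.arctan2(-.0915,.9958)
xy=(.6288,.0385)
r.goto((*xy,.10),quat(psi)); r.line_to((*xy,.03),v=.12); r.line_to((*xy,.0125),v=.04); st("at")
r.gripper_to(0.0); st("closed")
r.line_to((*xy,.03),v=.05); r.line_to((*xy,.20),v=.15); st("lift")
ps=np.radians(-98.05); s=(.5025,-.341)
r.goto((*s,.20),quat(ps)); r.line_to((*s,.095),v=.12); r.pause(.2); st("above")
shot(r,vision,"wrist","w_pinab"); shot(r,vision,"scene","s_pinab"); shot(r,vision,"top","t_pinab")
E
```

```text
at t=35.5 [0.629  0.0385 0.0143] F [-2.3  0.7 11. ] g 0.0931
closed t=36.5 [0.6284 0.0386 0.013 ] F [-2.6  0.6  6.9] g 0.0334
lift t=38.3 [0.628  0.0386 0.1988] F [-0.1 -0.4 -3. ] g 0.0333
above t=41.0 [ 0.5029 -0.3413  0.0958] F [ 0.3  0.3 -2. ] g 0.0328
```

View pics/w_pinab.png

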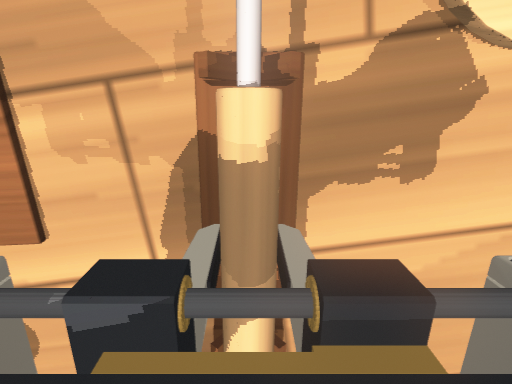

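View pics/s_pinab.png

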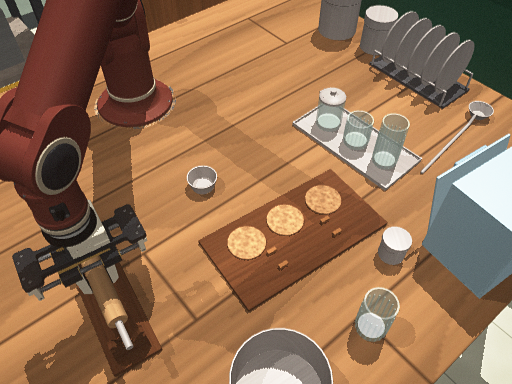

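```bash
python3 - <<'E'
from act import *
s=(.5025,-.341)
r.line_to((*s,.06),v=.08); st("mid")
r.line_to((*s,.048),v=.03); st("48")
r.line_to((*s,.0425),v=.02); st("42")
r.gripper_to(.06); st("open60"); r.gripper_to(.093)
r.line_to((*s,.17),v=.15); st("up")
shot(r,vision,"wrist","w_pinin")
r.goto((.52,-.10,.30),quat(-1.2)); r.pause(.1)
shot(r,vision,"wrist","w_pinin2"); shot(r,vision,"scene","s_pinin"); shot(r,vision,"top","t_pinin"); st("")
from fit import *
for tag in ("w_pinin","s_pinin","t_pinin"):
    c,o=load(tag); P=cloud(c,o)
    p=P[(np.abs(P[...,0]-.5)<.17)&(P[...,1]<-.25)&(P[...,1]>-.43)&(P[...,2]>.045)&(P[...,2]<.11)]
    d=np.array([.990,-.140]); t=(p[:,:2]-s)@d; n=(p[:,:2]-s)@[.140,.990]
    for a,b in((-.14,-.118),(-.08,-.03),(.03,.08),(.118,.14)):
        k=(t>a)&(t<b)&(abs(n)<.025); print(tag,a,k.sum(), (np.percentile(p[k,2],90).round(4),n[k].mean().round(4)) if k.sum()>3 else '')
E
```

```text
mid t=41.7 [ 0.5023 -0.3411  0.0596] F [ 0.9 -1.1 -2.4] g 0.0333
48 t=42.3 [ 0.5025 -0.341   0.0479] F [ 0.   0.3 -2.7] g 0.0337
42 t=42.7 [ 0.5024 -0.3409  0.0424] F [-0.1 -0.  -2.8] g 0.0333
open60 t=43.3 [ 0.5026 -0.341   0.0426] F [0.4 0.1 0.5] g 0.0600
up t=45.1 [ 0.5021 -0.3403  0.169 ] F [0.5 0.3 0. ] g 0.0933
 t=46.4 [ 0.5197 -0.1011  0.2995] F [-0.2 -0.1 -0.1] g 0.0929
w_pinin -0.14 0 
w_pinin -0.08 1355 (np.float64(0.0715), np.float64(-0.0001))
w_pinin 0.03 1917 (np.float64(0.0716), np.float64(0.0))
w_pinin 0.118 371 (np.float64(0.061), np.float64(0.0))
s_pinin -0.14 57 (np.float64(0.0617), np.float64(0.0005))
s_pinin -0.08 428 (np.float64(0.0719), np.float64(0.0008))
s_pinin 0.03 526 (np.float64(0.0723), np.float64(0.0007))
s_pinin 0.118 98 (np.float64(0.0616), np.float64(0.0005))
t_pinin -0.14 35 (np.float64(0.0607), np.float64(0.0032))
t_pinin -0.08 216 (np.float64(0.0719), np.float64(0.0057))
t_pinin 0.03 203 (np.float64(0.0722), np.float64(0.0059))
t_pinin 0.118 32 (np.float64(0.0612), np.float64(0.0034))
```

View pics/w_pinin.png

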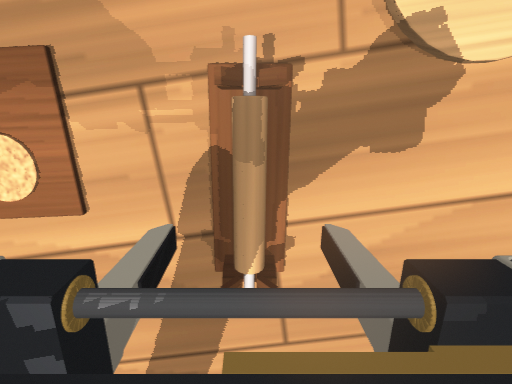

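View pics/s_pinin.png

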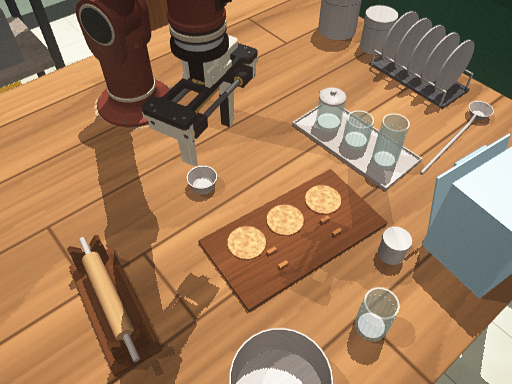

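```bash
cat > coast.py <<'E'
from fit import *
from scipy.optimize import minimize
def fitc(c,o,x,y,z=.014,rad=.040):
    res=.0005
    im=ortho(c,o,x-.065,x+.065,y-.065,y+.065,z,res).astype(np.float32)
    im=cv2.GaussianBlur(im,(0,0),1.5); g=im[...,1]  # green: cork vs board
    th=np.linspace(0,2*np.pi,180,endpoint=False)
    def samp(cx,cy,r):
        u=((y+.065)-(cy+r*np.sin(th)))/res; v=((x+.065)-(cx+r*np.cos(th)))/res
        return cv2.remap(g,u.astype(np.float32)[None],v.astype(np.float32)[None],cv2.INTER_LINEAR)[0]
    def f(p):
        a=samp(p[0],p[1],rad-.0025);b=samp(p[0],p[1],rad+.0025)
        return -np.minimum(a-b,60).mean()
    best=min(((f((x+dx,y+dy)),x+dx,y+dy) for dx in np.arange(-.016,.017,.002) for dy in np.arange(-.016,.017,.002)))
    s=minimize(f,best[1:],method='Nelder-Mead',options=dict(initial_simplex=[best[1:],(best[1]+.001,best[2]),(best[1],best[2]+.001)]))
    return s.x,-s.fun
E
python3 - <<'E'
from act import *
r.goto((.56,.06,.30),quat(-.1)); r.pause(.2); shot(r,vision,"wrist","w_c1")
r.goto((.55,-.02,.30),quat(-.1)); r.pause(.2); shot(r,vision,"wrist","w_c2")
st("")
from coast import *
for tag in("w_clear","w_c1","w_c2","s_pinin","w_pot","w_tr1","t_pinin"):
    c,o=load(tag)
    for n,(x,y) in dict(L=(.57,.145),M=(.559,.042),R=(.550,-.062)).items():
        p,q=fitc(c,o,x,y); print(tag,n,np.round(p,4),round(q,1))
E
```

```text
t=48.0 [ 0.5502 -0.0186  0.2998] F [-0.1 -0.   0.9] g 0.0933
w_clear L [0.5729 0.1442] 59.9
w_clear M [0.5621 0.0426] 59.6
w_clear R [ 0.5539 -0.058 ] 57.5
w_c1 L [0.5726 0.1443] 59.9
w_c1 M [0.5615 0.0424] 60.0
w_c1 R [ 0.5549 -0.0574] 57.3
w_c2 L [0.5733 0.1448] 59.9
w_c2 M [0.561  0.0424] 60.0
w_c2 R [ 0.554 -0.058] 60.0
s_pinin L [0.5742 0.1434] 59.9
s_pinin M [0.563 0.042] 60.0
s_pinin R [ 0.556 -0.058] 60.0
w_pot L [0.5727 0.1431] 43.6
w_pot M [0.5609 0.0421] 59.9
w_pot R [ 0.5541 -0.0585] 36.4
w_tr1 L [0.5728 0.1451] 58.5
w_tr1 M [0.5607 0.0438] 13.1
w_tr1 R [ 0.534 -0.078] 0.0
t_pinin L [0.572 0.147] 60.0
t_pinin M [0.5617 0.0462] 54.4
t_pinin R [ 0.5673 -0.0682] 1.1
```

```bash
python3 - <<'E'
from act import *
pick((.398,.340),.004,H['pot'],-1.57,.15,app=.13)
place((.5537,-.0580),.014,H['pot'],np.radians(-73),.13,up=.13)
shot(r,vision,"wrist","w_b1")
pick((.488,.343),.004,H['short'],1.57,.12,app=.13)
place((.5615,.0426),.014,H['short'],-.1,.12,up=.12)
shot(r,vision,"wrist","w_b2")
pick((.578,.346),.004,H['tall'],1.57,.11,app=.1)
place((.5732,.1446),.014,H['tall'],-.1,.1,up=.12)
r.goto((.56,.08,.30),quat(-.1)); r.pause(.2)
shot(r,vision,"wrist","w_b3")
r.goto((.35,.40,.30),quat(.3)); r.pause(.2)
shot(r,vision,"scene","s_end"); shot(r,vision,"top","t_end"); st("")
from fit import *
for tag in ["w_b3","t_end","s_end"]:
    c,o=load(tag);P=cloud(c,o)
    for n,c0,z0,z1,rad in [("tall",(.573,.1445),.13,.15,.028),("short",(.5615,.0425),.083,.095,.03)]:
        p=box(P,c0,.055,z0,z1)
        if len(p)>10: print(tag,n,*circfit(p[:,:2],rad), p[:,2].mean())
    p=box(P,(.554,-.058),.06,.109,.13); print(tag,"knob",p.mean(0) if len(p) else 0,len(p))
E
```

```text
at t=51.0 [0.3985 0.3403 0.0408] F [-0.5  0.5 -0.5] g 0.0927
closed t=51.5 [0.3981 0.34   0.0404] F [-0.2 -0.8  1.9] g 0.0668
lifted t=53.0 [0.3971 0.3397 0.1893] F [ 0.6 -0.6 -3.9] g 0.0667
above t=55.5 [ 0.5546 -0.0582  0.066 ] F [ 0.4 -0.1 -3.1] g 0.0672
down t=56.1 [ 0.5537 -0.0581  0.0511] F [ 1.1 -0.2 -4.2] g 0.0670
open t=56.8 [ 0.5537 -0.058   0.0513] F [-0.5 -0.9 -0.6] g 0.0927
at t=60.5 [0.4886 0.3434 0.036 ] F [ 0.2 -1.   0.5] g 0.0930
closed t=61.1 [0.4881 0.3428 0.0354] F [-0.1 -1.2  1.2] g 0.0640
lifted t=62.4 [0.4873 0.3424 0.1542] F [-0.5  1.1 -2.5] g 0.0641
above t=64.5 [0.5623 0.0429 0.0609] F [ 0.4 -0.2 -2.4] g 0.0644
down t=65.1 [0.5615 0.0425 0.0461] F [ 0.2 -0.1 -2.6] g 0.0643
open t=65.7 [0.5615 0.0426 0.0462] F [ 0.3 -0.5 -0.5] g 0.0932
at t=68.9 [0.5787 0.3464 0.0711] F [-0.   0.4 -0.5] g 0.0933
closed t=69.5 [0.578  0.3459 0.0703] F [-0.2 -0.3  0.9] g 0.0586
lifted t=70.7 [0.5773 0.3455 0.179 ] F [-0.4 -0.7 -0.8] g 0.0589
above t=72.5 [0.574  0.1451 0.0958] F [ 0.2 -0.7 -1.8] g 0.0593
down t=73.1 [0.5732 0.1446 0.0811] F [ 1.2 -0.7 -2. ] g 0.0590
open t=73.9 [0.5732 0.1446 0.0812] F [-0.8  0.  -0.1] g 0.0930
 t=77.3 [0.3507 0.3994 0.3   ] F [ 0.3 -0.5 -0.3] g 0.0928
w_b3 tall [0.57362975 0.14449538] 0.001241376613055568 644 0.13702790080363172
w_b3 short [0.56215998 0.042458  ] 0.001194146950200643 423 0.08705118153925656
w_b3 knob [ 0.55479741 -0.0555399   0.1143787 ] 144
t_end tall [0.5713617  0.14545309] 0.0012494458046582704 122 0.13683811820478603
t_end short [0.56002872 0.04348074] 0.0012284114027765192 98 0.0875302487520512
t_end knob [ 0.54905056 -0.05482832  0.11208461] 85
s_end tall [0.57565518 0.14284312] 0.001453233227583513 254 0.13563638240696943
s_end short [0.56408145 0.04070307] 0.0014937577149945805 217 0.08688564956252702
s_end knob [ 0.55697677 -0.05942539  0.11266842] 125
```

View pics/s_end.png

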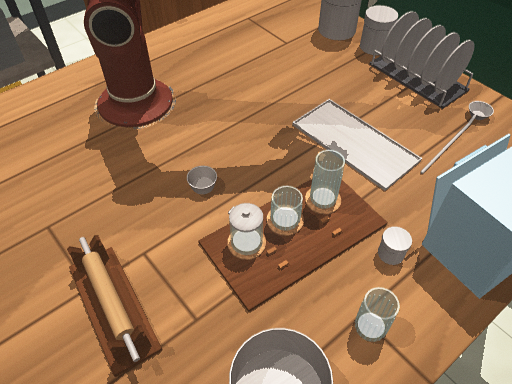

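View pics/w_b3.png

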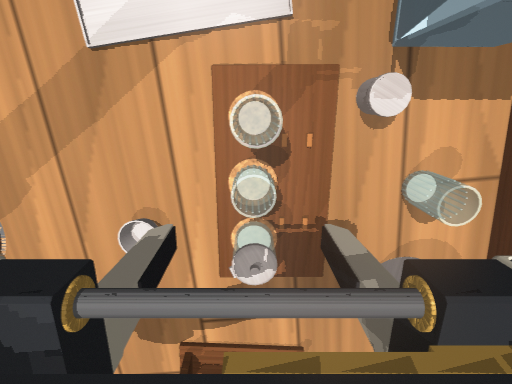

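View pics/t_end.png

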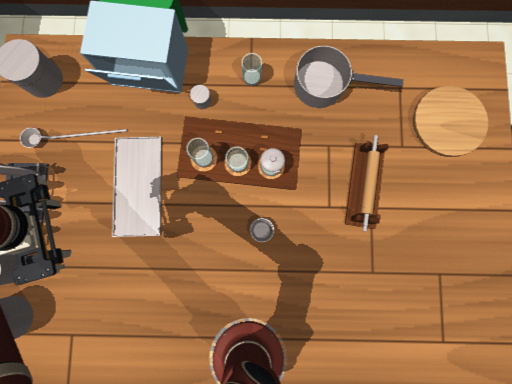

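```bash
python3 -c "
from station import r,order
r.pause(.3); print(order.finish_job())"
```

```text
the job is handed in; nothing more can be done
None
```

The job is done and handed in at about 78 s on the robot's clock. I moved the tall glass, short glass and sugar pot to the tray and laid the pin in its stand. I then put all three back upright on their own coasters: tall on the left, short in the middle, pot on the right.

**Checks after the moves:**
- **Pin:** seated level at both ends. Spindle tops read about 61 mm (62 expected) and the barrel top about 72 mm (73 expected).
- **Glasses:** the wrist camera puts both within about 1 mm of their measured coaster centres.
- **Sugar pot:** I checked it by its knob, which reads about 1 mm (x) from its pre-move value and is therefore close to centre. I did not measure its base directly.
- **Bowl:** it looks unmoved in the pictures, and nothing tipped.

**Disagreements:**
- The scene camera reads about 2–3 mm off the wrist camera on the glasses, and the top camera about 1–2 mm. These offsets match those seen before anything was moved, so I trusted the wrist camera.
- The top camera's pot knob reading is 4 mm off its earlier value. The wrist and scene cameras put it within about 1 mm of theirs.
- When I picked up the pin, I read 11 N at the wrist, probably from the fingertips brushing the board. That is well inside the limits.

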